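# Wedge the bead press open for setting its stop screws

## Robot

A 7-joint arm with a two-finger parallel gripper is mounted at the origin on the work surface. World frame = base frame: x ahead of the robot, y to its left, z up, the work surface at z = 0. Lengths are in m, angles in rad, forces in N, time in s.
With the tool pointing down it reaches from about 0.425 to 0.925 m from the base axis. Payload 6.8 kg.
Tool frame: the origin (TCP) lies midway between the tips of the shut fingers; the grasp point (between the pads) lies 19 mm behind it; x points along the fingers, z is the direction in which the jaws open and shut, and the axes are right-handed (so a half turn about x gives the same grasp; the last joint's range is limited). The gripper opens to 85 mm and grips with 20 to 120 N. Pads are 22 mm wide; open, the fingers measure 114 mm over their backs; the gripper's body (76 mm by 85 mm) begins 54 mm behind the grasp point. The pads swing forward as they close: fully open they stand 13 mm farther back than shut.
Start: joints at [1.131, 0.477, 0.022, 1.555, -0.011, 1.109, -0.083], TCP at [0.22, -0.638, 0.231] pointing down, gripper open.
Joint ranges: [-2.96, 2.96], [-0.34, 2.1], [-1.41, 1.46], [0.24, 2.44], [-1.37, 4.51], [0.17, 1.92], [-2.96, 2.96]. Speed limits (rad/s): [2.39, 2.39, 3.14, 3.14, 3.14, 3.14, 3.14].

## Interface

Orientations are given as a unit quaternion [w, x, y, z].
In Python, from station import bot gives the robot as it stands. The module is installed in compiled form; this text tells all that it offers.
- The arm moves only by the shell command python3 -m jog 'ROWS' [FORCE]. ROWS is text: rows parted by semicolons, each of 7 numbers parted by spaces: the shift along the tool's x, y, z in mm, then the turn, a rotation vector about the tool's x, y, z in units of 6 degrees (1.0 is 6 degrees), then the finger opening in mm, from 0 to 85.4. A call has 1 to 5 rows; each row shifts and turns the commanded pose from where the row before left it, along the tool's axes as they then stand; what a row does not reach is not made up. A row lasts 1/10 s, in which the tool goes at most 50 mm and 8.59 degrees, less where a joint would pass 70% of its speed; a pose out of reach is approached as far as the arm can. A call with a gripper value outside its range is refused whole. The fingers move at their own pace and stop on an object; FORCE is the grip in N (left out, the last holds). Time passes only in rows, so rows that do not move let the fingers close. It gives the time, the measured TCP pose, the force and the opening at its end, in the units of the state.
- bot.get_obs(): the state, without advancing time (a new reading comes with each control period).
- bot.read_camera(name): name is "side" or "top" or "wrist"; returns (picture, depth): 384x512x3 uint8, red, green, blue; 384x512 float32, m along the optical axis (not along the pixel's ray), 0 where there is no reading.
- bot.calibration(name): a dict with "fx", "fy", "cx", "cy" (pixels), "T" (4x4, takes a point from camera to world coordinates). Camera axes: x right, y up, looking along -z (the intrinsics and any distortion apply to the point x, -y, -z); pixel columns grow to the right and rows downward; lengths in m; the calibration is good to about 2 mm. A picture is of the moment at which its call begins: read the wrist's pose just before it. calibration takes no time and is no camera call; for the wrist camera it gives the pose at the moment of the call.
- bot.hand_in(): hands the job in, once; it reports no verdict.
The state is a dict: "t": time; "q": joint angles; "joint_vel": joint speeds; "joint_torque": joint torques, N m; "eef_pos": TCP position; "tool_rot": TCP orientation; "contact_force": force on the tool from outside, world axes, zero at the start; "torque": the same for the moment, N m; "gripper_width": opening from 0.0 (shut) to 1.0 (fully open).
Only numpy, scipy, OpenCV 4.12 (cv2) and the standard library are available. Lean on these libraries where they do the work, as an engineer would, in place of code of your own. Each camera call takes 0.05 s, during which the arm holds its last target.

## Task

We are setting the bead press's stop screws. Clear the empty frit cup off the press's base by nesting it, upright, fully into its twin on the bench; then slide the tapered wedge, thin end first and flat on the base, under the middle of the upper plate's front edge until the wedge has just lifted the plate off the lower die, by about 3 mm. Finish with the wedge still in the gripper, holding the plate up there with nothing else touching the plate, and leave the other things on the bench where they are.

Things in the scene. Friction and masses are not known exactly. Their poses are not given: they have to be found in the camera images.
- press: the bead press, fixed to the bench: dark steel base plate 260 x 140 x 14 mm; a silver upper plate slides on two guide posts (12 mm thick, tops 102 mm above the bench, at x = 70, y = -55 and 55 mm). Origin: centre of the base's underside, on the bench. x points from the open front of the base (the apron, 125 mm long, x = -130 to -5 mm, on the robot's side) to the posts, z up
- platen (a joint): height by which the upper plate stands above its closed position, in m: 0 when the dies touch, growing upward. It slides freely up and down its posts and falls by its own weight (0.4 to 0.9 kg)
- lip (a point): middle of the lower front edge of the upper plate (105 x 135 mm wide, 12 mm thick), where the wedge goes in; rises with the plate. Plate down: 26 mm above the bench, so the gap above the base's top is 12 mm. x points into the press; the lower die stops a wedge 55 mm in. Brass thumb screws stand near its front corners (x = 13, y = -50 and 50 mm, up to 31 mm above this edge)
- handle (a point): top of the turned wooden handle of the upper plate, 32 mm thick, 140 mm above the bench when the plate is down, 75 mm behind the plate's front edge
- wedge_mid (a point): the hardwood wedge, lying on its flat underside on the bench to one side of the press: 140 mm long, 30 mm wide, 36 mm high at the thick end, 6 mm at the thin end, its top one straight slope. About 60 g. Origin half-way along and across it, 10.5 mm above its underside; x points along it to the thin end, z up
- cup_mid (a point): the empty frit cup that stands on the apron of the press, in the wedge's way: thin steel, 50 mm tall, 42 mm across the foot, flaring to 58 mm across the rim, wall 2.7 mm, about 60 g. Origin on its axis, half-way up, z up
- twin_mid (a point): its twin, the same cup, standing upright on the bench to one side of the press. Origin on its axis, half-way up, z up. Nested fully home, the upper cup stands 15 to 21 mm higher than this one
- block: bystander: a plain hardwood packing block of even thickness, 130 x 30 x 25 mm, not tapered. Origin: centre of its underside, x along it
- slip_jar: bystander: clear jar with a red lid, 48 mm across, 60 mm tall. Origin: centre of its underside
- spare_die: bystander: a spare round brass die, 40 mm across, 12 mm tall, lying flat in front of the press. Origin: centre of its underside
- tweezers: bystander: steel tweezers lying flat, 160 mm long, 10 mm high. Origin: under their middle
- pick: bystander: steel pick with a wooden handle, lying flat, 185 mm long, 15 mm high. Origin: under its middle

How it is judged:
On the way, in this order (a step that is already met when the one before it is completed fails the run):
1. the frit cup from the press is nested, upright and let go, in its twin on the bench (horizontal distance between cup_mid and twin_mid below 0.004 m and z of cup_mid in the frame of twin_mid between 0.01 and 0.025 m and angle between cup_mid's own z axis and vertical below 0.1 rad and height (world z) of twin_mid below 0.03 m and contact force between the fingers and cup below 0.05 N), for 0.2 s.
2. the wedge has lifted the upper plate off the lower die (value of joint platen above 0.001 m and contact force between wedge and platen above 1 N), for 0.2 s.
At the end, for the whole second after the job is handed in: Wedge gripped between the fingers (over 5 N), flat on the base (3 mm, 0.08 rad), within 20 mm of the middle of the front edge, alone carrying the upper plate 1 to 5 mm above closed (robot not on the plate); cup nested home in its twin on the bench, upright (0.1 rad), axes within 4 mm (value of joint platen between 0.001 and 0.005 m and contact force between wedge and platen above 1.5 N and contact force between the fingers and wedge above 5 N and contact force between each of the arm, the fingers and platen below 0.1 N and angle between wedge_mid's own z axis and vertical below 0.08 rad and y of wedge_mid in the frame of lip between -0.02 and 0.02 m and horizontal distance between cup_mid and twin_mid below 0.004 m and z of cup_mid in the frame of twin_mid between 0.01 and 0.025 m and angle between cup_mid's own z axis and vertical below 0.1 rad and height (world z) of twin_mid below 0.03 m and z of wedge_mid in the frame of press below 0.028 m and x of the grasp point in the frame of wedge_mid above -0.075 m and y of the grasp point in the frame of wedge_mid between -0.015 and 0.015 m); the arm keeps its last pose, push and grip.
It fails at once if the upper plate is hoisted far up (over 12 mm) (value of joint platen above 0.012 m).
It fails at once if another thing on the bench is moved more than 30 mm (distance of any of block, slip_jar, spare_die, tweezers, pick from where it was at the start of the episode above 0.03 m).
It also fails if it takes over 61 s, if anything falls off the work surface, if the arm or the gripper's body presses on something with over 40 N, if the wrist force passes 120 N, or if a joint passes its speed limit or range.

## Working session

There is one attempt and no reset: what is moved stays moved. The work goes in short steps, Python scripts to look and compute and a shell command to move; the robot and the scene stay as the last step left them, time stands still between calls to the robot, and variables do not carry over. Pictures are saved under pics/ and viewed, and the job is handed in when it is done.

```bash
ls; mkdir -p pics; python3 - <<'E'
from station import bot
import cv2,numpy as np
print(bot.get_obs())
for n in("top","side","wrist"):
    c=bot.calibration(n);print(n,{k:(np.round(v,4).tolist() if k=="T" else v) for k,v in c.items()})
    p,d=bot.read_camera(n);cv2.imwrite(f"pics/{n}0.png",p[:,:,::-1]);np.save(f"pics/{n}0.npy",d)
E
```

```text
pics
{'t': 0.0, 'q': array([ 1.13089376,  0.4778248 ,  0.02232745,  1.55645639, -0.01149714,
        1.10930383, -0.08309855]), 'joint_vel': array([ 1.85866405e-04,  2.02516529e-03, -1.83389114e-03, -7.27447259e-05,
        1.98235658e-03,  1.62227437e-04,  1.62994981e-03]), 'joint_torque': array([-3.41217101e-04, -5.96443641e+01,  1.60762109e+00, -2.81197894e+01,
        1.23248465e-02,  9.29052767e-03,  4.06629184e-06]), 'eef_pos': array([ 0.21967655, -0.63762023,  0.23030684]), 'tool_rot': array([ 0.57514933,  0.41089636,  0.57627584, -0.41021163]), 'contact_force': array([0.4242191 , 0.14625835, 0.17994846]), 'torque': array([ 0.02458311, -0.0167573 , -0.04325824]), 'gripper_width': 1.0028392666788317}
top {'fx': 371.75485250980853, 'fy': 371.75485250980853, 'cx': 256.3260060857238, 'cy': 187.61888963704033, 'T': [[0.1008, 0.9719, -0.2128, 0.3183], [-0.9949, 0.0987, -0.0204, -0.0205], [0.0012, 0.2138, 0.9769, 1.1684], [0.0, 0.0, 0.0, 1.0]]}
side {'fx': 428.4855650399671, 'fy': 428.4855650399671, 'cx': 262.47921936428116, 'cy': 194.78829257691118, 'T': [[0.9384, 0.1627, -0.3047, 0.0749], [-0.3449, 0.4908, -0.8001, -1.2355], [0.0194, 0.8559, 0.5167, 0.9091], [0.0, 0.0, 0.0, 1.0]]}
wrist {'fx': 301.3497724143222, 'fy': 301.3497724143222, 'cx': 257.135666472555, 'cy': 188.37330322719546, 'T': [[0.3265, 0.9032, 0.2785, 0.2903], [-0.9452, 0.3124, 0.0949, -0.613], [-0.0013, -0.2942, 0.9557, 0.3734], [0.0, 0.0, 0.0, 1.0]]}
```

View pics/top0.png

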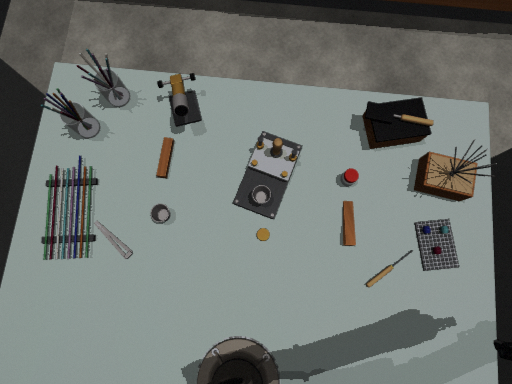

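View pics/side0.png

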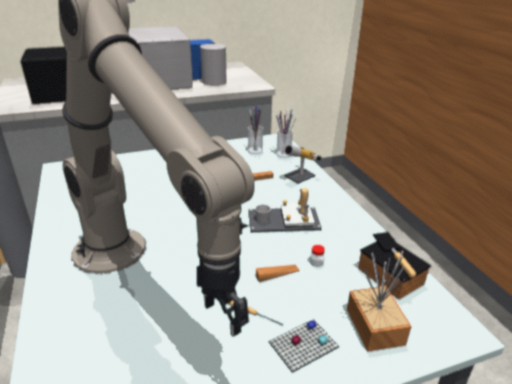

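View pics/wrist0.png

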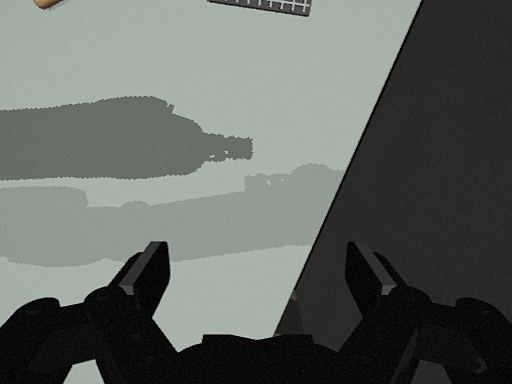

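```bash
cat > h.py <<'E'
import numpy as np,cv2
from station import bot
from scipy.spatial.transform import Rotation as R
def ray(c,u,v):
    return np.array([(u-c["cx"])/c["fx"],-(v-c["cy"])/c["fy"],-1.0])
def pix(c,d,u,v):
    p=ray(c,u,v)*d[int(round(v)),int(round(u))]
    return (c["T"]@np.r_[p,1])[:3]
def onz(c,u,v,z):
    o=c["T"][:3,3];r=c["T"][:3,:3]@ray(c,u,v)
    return o+r*(z-o[2])/r[2]
def proj(c,P):
    p=np.linalg.inv(c["T"])@np.r_[P,1]
    return np.array([c["cx"]+c["fx"]*p[0]/-p[2],c["cy"]-c["fy"]*p[1]/-p[2]])
def cloud(c,d):
    v,u=np.mgrid[0:384,0:512]
    p=np.stack([(u-c["cx"])/c["fx"]*d,-(v-c["cy"])/c["fy"]*d,-d,np.ones_like(d)],-1)
    w=(p@c["T"].T)[...,:3]; w[d<=0]=np.nan; return w
def tri(c1,p1,c2,p2):
    A=[];b=[]
    for c,p in((c1,p1),(c2,p2)):
        r=c["T"][:3,:3]@ray(c,*p);r/=np.linalg.norm(r);M=np.eye(3)-np.outer(r,r);A.append(M);b.append(M@c["T"][:3,3])
    x=np.linalg.lstsq(np.vstack(A),np.hstack(b),rcond=None)[0]
    return x,[np.linalg.norm(A[i]@x-b[i]) for i in(0,1)]
def tool():
    o=bot.get_obs();q=o["tool_rot"];return o["eef_pos"],R.from_quat([q[1],q[2],q[3],q[0]])
E
python3 - <<'E'
from h import *
c=bot.calibration("top");d=np.load("pics/top0.npy");w=cloud(c,d)
im=cv2.imread("pics/top0.png")
cv2.imwrite("pics/c1.png",cv2.resize(im[120:260,130:390],None,fx=3,fy=3,interpolation=cv2.INTER_CUBIC))
for n,(u,v) in dict(barL=(165,158),barR=(349,223),cup=(261,195),twin=(161,214),jar=(350,177),die=(263,235)).items(): print(n,pix(c,d,u,v).round(4))
for (x0,x1,y0,y1) in((150,182,132,184),(335,365,195,252)):
    P=w[y0:y1,x0:x1];m=(P[...,2]>.004)&(P[...,2]<.06);b=im[y0:y1,x0:x1].astype(int);m&=(b[...,2]-b[...,0]>40)
    q=P[m];
    (cx,cy),s,a=cv2.minAreaRect(q[:,:2].astype(np.float32)*1000);print(cx,cy,s,a)
    e=np.linalg.svd(q[:,:2]-q[:,:2].mean(0),full_matrices=False)[2][0];t=(q[:,:2]-q[:,:2].mean(0))@e
    print(e,[ (round(k,3),round(float(np.median(q[abs(t-k)<.006,2])),4)) for k in np.arange(-.06,.07,.02)])
E
```

```text
barL [0.6344 0.3043 0.0251]
barR [ 0.4849 -0.292   0.0263]
cup [ 0.5463 -0.0135  0.0198]
twin [0.4567 0.2946 0.0043]
jar [ 0.6213 -0.2796  0.0629]
die [ 0.4227 -0.032   0.0132]
640.7092895507812 307.33087158203125 (30.43234634399414, 130.07403564453125) 88.39212036132812
[-0.99940531  0.0344822 ] [(np.float64(-0.06), 0.0256), (np.float64(-0.04), 0.0248), (np.float64(-0.02), 0.0254), (np.float64(0.0), 0.0251), (np.float64(0.02), 0.025), (np.float64(0.04), 0.0245), (np.float64(0.06), 0.025)]
488.8564453125 -293.13775634765625 (138.49510192871094, 31.028621673583984) 3.271869421005249
[-0.99928757 -0.0377407 ] [(np.float64(-0.06), 0.01), (np.float64(-0.04), 0.0133), (np.float64(-0.02), 0.0182), (np.float64(0.0), 0.0218), (np.float64(0.02), 0.0261), (np.float64(0.04), 0.0302), (np.float64(0.06), 0.0343)]
```

View pics/c1.png

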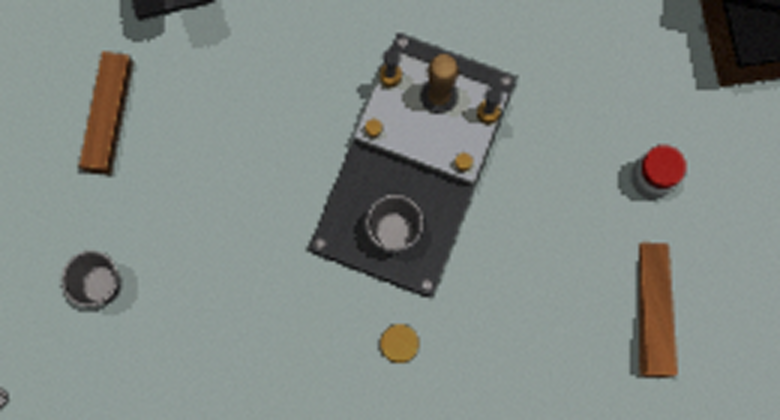

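```bash
python3 - <<'E'
from h import *
c=bot.calibration("top");d=np.load("pics/top0.npy")
P=[onz(c,130+u/3,120+v/3,.014) for u,v in((400,33),(517,77),(433,296),(308,250))]
P=np.array(P);print(P.round(4),"ctr",P.mean(0))
ax=(P[0]+P[1]-P[2]-P[3])[:2];print("yaw deg",np.degrees(np.arctan2(ax[1],ax[0])),np.linalg.norm(ax)/2)
ay=(P[0]+P[3]-P[1]-P[2])[:2];print(np.degrees(np.arctan2(-ay[0],ay[1])),np.linalg.norm(ay)/2)
s=bot.calibration("side");ds=np.load("pics/side0.npy")
w=cloud(c,d);v,u=np.mgrid[0:384,0:512]
for n,(cu,cv,z0,z1) in dict(cup=(261,195,.05,.08),twin=(161,214,.038,.065)).items():
    m=(abs(u-cu)<16)&(abs(v-cv)<16)&(w[...,2]>z0)&(w[...,2]<z1);q=w[m];print(n,len(q),cv2.minEnclosingCircle(q[:,:2].astype(np.float32)),np.percentile(q[:,2],[50,95]))
ctr=P.mean(0)
p,r=tool();print(p);print(r.as_matrix().round(3))
im=cv2.imread("pics/side0.png");cv2.imwrite("pics/c2.png",cv2.resize(im[160:300,220:350],None,fx=5,fy=4,interpolation=cv2.INTER_CUBIC))
E
```

```text
[[ 7.617e-01 -1.000e-04  1.400e-02]
 [ 7.242e-01 -1.314e-01  1.400e-02]
 [ 4.767e-01 -6.230e-02  1.400e-02]
 [ 5.119e-01  7.270e-02  1.400e-02]] ctr [ 0.61864421 -0.03027208  0.014     ]
yaw deg -15.924551157524338 0.25860971224417434
-15.252437029149986 0.13803443171613378
cup 90 ((0.5411757230758667, -0.013967602513730526), 0.02874041348695755) [0.06243553 0.06652644]
twin 92 ((0.4564497172832489, 0.2869580388069153), 0.028809035196900368) [0.04841772 0.0532276 ]
[ 0.21971361 -0.6377892   0.23055192]
[[-0.001  0.945  0.326]
 [ 0.001  0.326 -0.945]
 [-1.    -0.    -0.001]]
```

View pics/c2.png

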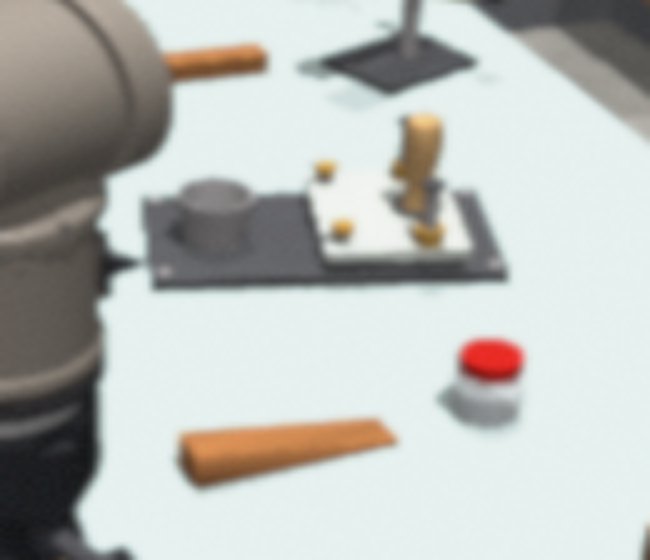

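```bash
python3 -m jog '1.3 33.8 -32.3 0 0 0 85;1.3 33.8 -32.3 0 0 0 85;1.3 33.8 -32.3 0 0 0 85;1.3 33.8 -32.3 0 0 0 85;1.3 33.8 -32.3 0 0 0 85' 40
python3 -m jog '1.3 33.8 -32.3 0 0 0 85;1.3 33.8 -32.3 0 0 0 85;1.3 33.8 -32.3 0 0 0 85;1.3 33.8 -32.3 0 0 0 85;1.3 33.8 -32.3 0 0 0 85'
python3 -m jog '1.3 33.8 -32.3 0 0 0 85;1.3 33.8 -32.3 0 0 0 85;1.3 33.8 -32.3 0 0 0 85;1.3 33.8 -32.3 0 0 0 85;1.3 33.8 -32.3 0 0 0 85'
python3 -m jog '0 0 0 1.16 0 0 85;0 0 0 1.16 0 0 85;0 0 0 1.15 0 0 85;0 0 0 1.15 0 0 85;0 0 0 1.15 0 0 85'
```

```text
t: 0.65
eef_pos: [0.3275, -0.4286, 0.2246]
tool_rot: [0.576, 0.411, 0.576, -0.411]
contact_force: [1.1, 0.7, -0.4]
gripper_width: 0.996
t: 1.15
eef_pos: [0.4346, -0.221, 0.2183]
tool_rot: [0.576, 0.411, 0.576, -0.411]
contact_force: [0.5, -1.3, 0.2]
gripper_width: 0.995
t: 1.65
eef_pos: [0.5419, -0.0134, 0.2117]
tool_rot: [0.576, 0.411, 0.576, -0.411]
contact_force: [1.3, -0.9, 0.3]
gripper_width: 0.995
t: 2.15
eef_pos: [0.5412, -0.015, 0.2115]
tool_rot: [-0.426, -0.564, -0.426, 0.564]
contact_force: [0.8, -0.4, 0.1]
gripper_width: 0.993
```

```bash
python3 - <<'E'
from h import *
c=bot.calibration("wrist");p,d=bot.read_camera("wrist");cv2.imwrite("pics/w1.png",p[:,:,::-1]);np.save("pics/w1.npy",d)
w=cloud(c,d)
z=w[...,2]
print(tool()[0],tool()[1].as_matrix().round(3))
np.save("pics/w1c.npy",w)
# cup rim points
r=np.hypot(w[...,0]-.541,w[...,1]+.014)
m=(z>.055)&(z<.072)&(r<.045);q=w[m];print(len(q),cv2.minEnclosingCircle(q[:,:2].astype(np.float32)),np.percentile(q[:,2],[5,50,95]))
E
```

```text
[ 0.54121797 -0.01497684  0.21159552] [[-0.     0.96  -0.279]
 [-0.    -0.279 -0.96 ]
 [-1.    -0.     0.   ]]
745 ((0.5407831072807312, -0.013803218491375446), 0.02884932979941368) [0.05621307 0.06365495 0.06527193]
```

View pics/w1.png

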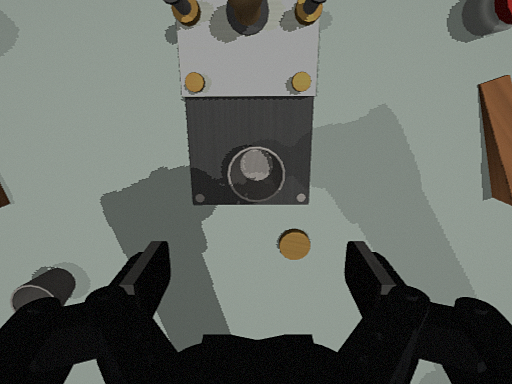

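```bash
python3 - <<'E'
from h import *
c=bot.calibration("wrist")
im=cv2.imread("pics/w1.png")
cv2.imwrite("pics/w1c.png",cv2.resize(im[70:215,160:340],None,fx=4,fy=4,interpolation=cv2.INTER_CUBIC))
E
```

```text
(no output)
```

View pics/w1c.png

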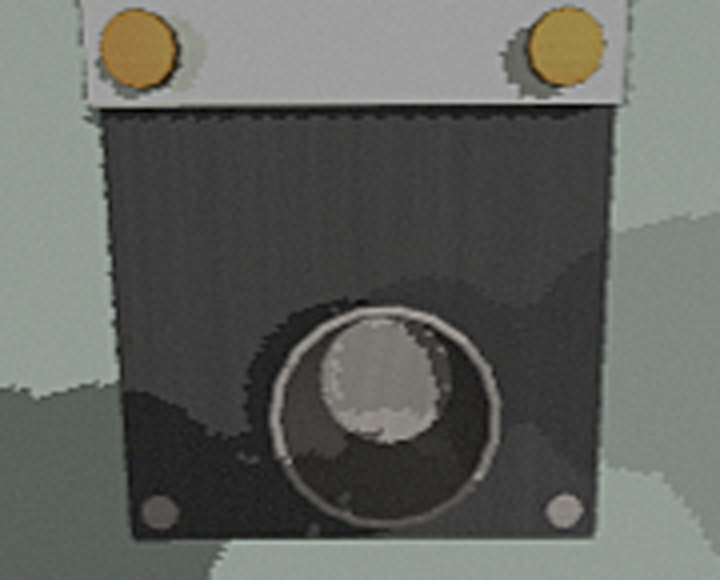

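```bash
python3 - <<'E'
from h import *
c=bot.calibration("wrist")
f=lambda u,v,z:onz(c,160+u/4,70+v/4,z)
a,b=f(133,540,.014),f(595,537,.014);e,g=f(88,104,.038),f(622,101,.038)
print("basefront",a,b,np.linalg.norm(a-b));print("plate",e,g,np.linalg.norm(e-g),(e+g)/2)
for p,q in((a,b),(e,g)):
    v=p-q;print(np.degrees(np.arctan2(-v[0],v[1])))
x=np.array([np.cos(np.radians(-15.6)),np.sin(np.radians(-15.6))])
print("depth",((e+g-a-b)/2)[:2]@x, "origin from base",(a+b)[:2]/2+.13*x)
for pts in([(272,415),(500,415)],[(386,307),(386,527)]):
    P=[f(*p,.064) for p in pts];print((P[0]+P[1])/2,np.linalg.norm(P[0]-P[1]))
t=bot.calibration("top");s=bot.calibration("side")
print("tri rim wrist/top/side",tri(c,(160+386/4,70+416/4),t,(261.3,194.3)),tri(c,(160+386/4,70+416/4),s,(263.4,209)))
print("lip tri", tri(c,(160+355/4,70+102.5/4),t,(130+414/3,120+161/3)))
E
```

```text
basefront [0.51345617 0.07319081 0.014     ] [ 0.47565651 -0.06043595  0.014     ] 0.13887017636573407
plate [0.63346681 0.03695455 0.038     ] [ 0.59682309 -0.09195907  0.038     ] 0.13402045378450195 [ 0.61514495 -0.02750226  0.038     ]
-15.794878263828164
-15.86780887987494
depth 0.125257351514132 origin from base [ 0.61976748 -0.02858215]
[ 0.54170576 -0.0143037   0.064     ] 0.05665109031279537
[ 0.54046342 -0.01394042  0.064     ] 0.05645376536766906
tri rim wrist/top/side (array([ 0.54055496, -0.01420978,  0.06045497]), [np.float64(0.0002399271038532505), np.float64(0.0002399271038530329)]) (array([ 0.54249839, -0.01503915,  0.06067805]), [np.float64(0.0020684924728710846), np.float64(0.002068492472871367)])
lip tri (array([ 0.6151024 , -0.02807541,  0.02979783]), [np.float64(0.0007704152605870807), np.float64(0.0007704152605871848)])
```

```bash
python3 -m jog '45 0 -1 0 0 0 85;45 0 0 0 0 0 85;45 0 0 0 0 0 85;30 0 0 0 0 0 85;0 0 0 0 0 0 85'
python3 -m jog '0 0 0 0 0 0 40;0 0 0 0 0 0 40;0 0 0 0 0 0 40;0 0 0 0 0 0 40;0 0 0 0 0 0 40' 30
python3 -m jog '0 0 0 0 0 0 40;0 0 0 0 0 0 40' 30
```

```text
t: 2.7
eef_pos: [0.5382, -0.0142, 0.0429]
tool_rot: [-0.426, -0.56, -0.43, 0.565]
contact_force: [-0.0, -0.8, 0.1]
gripper_width: 0.993
t: 3.2
eef_pos: [0.5434, -0.014, 0.0492]
tool_rot: [0.428, 0.564, 0.427, -0.562]
contact_force: [-1.0, -0.8, 7.7]
gripper_width: 0.653
t: 3.4
eef_pos: [0.5434, -0.0141, 0.0492]
tool_rot: [0.428, 0.564, 0.427, -0.562]
contact_force: [-2.3, -0.4, 7.5]
gripper_width: 0.646
```

```bash
python3 - <<'E'
from h import *
for n in("wrist","side"):
    p,d=bot.read_camera(n)
    if n=="side": p=cv2.resize(p[160:260,200:340],None,fx=5,fy=5,interpolation=cv2.INTER_CUBIC)
    cv2.imwrite(f"pics/{n}2.png",p[:,:,::-1])
E
```

```text
(no output)
```

View pics/wrist2.png

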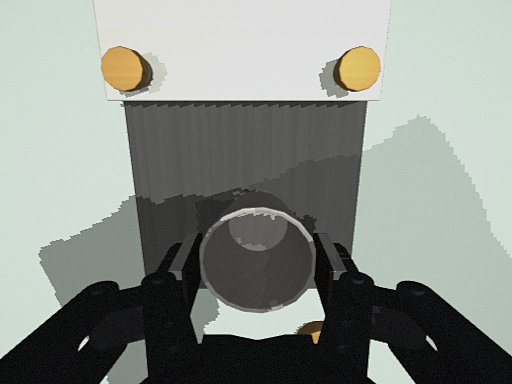

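View pics/side2.png

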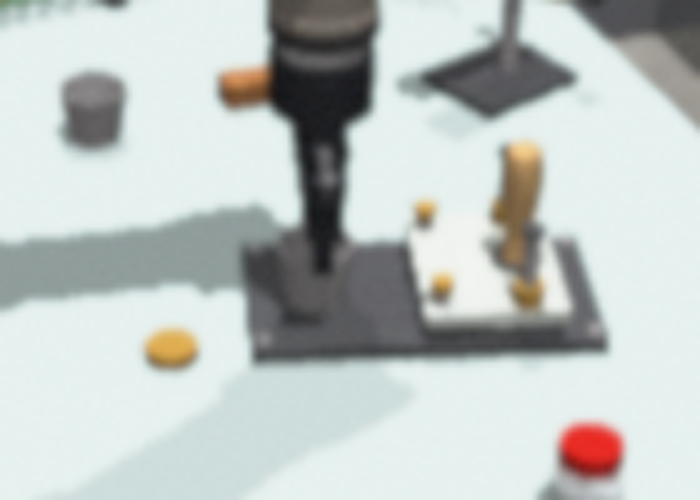

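```bash
python3 - <<'E'
from h import *
print(tool()[0],bot.get_obs()["gripper_width"])
c=bot.calibration("wrist");p,d=bot.read_camera("wrist");w=cloud(c,d)
cv2.imwrite("pics/w3c.png",cv2.resize(p[190:330,160:360,::-1],None,fx=4,fy=4,interpolation=cv2.INTER_CUBIC))
for a in range(0,360,20):
    a=np.radians(a);best=None
    for k in np.arange(44,64,1):
        u,v=258+k*np.cos(a)*1.02,260+k*np.sin(a)*.95
        P=pix(c,d,u,v)
        if best is None or P[2]>best[2]:best=P
    print(int(np.degrees(a)),best.round(4))
E
```

```text
[ 0.54338757 -0.01405577  0.04920984] 0.6441061078208666
0 [ 0.6146 -0.0337  0.1925]
20 [ 0.5293 -0.0391  0.0721]
40 [ 0.5194 -0.0293  0.0645]
59 [ 0.515  -0.0209  0.0655]
80 [ 0.5132 -0.011   0.0646]
100 [ 0.516  -0.0015  0.0648]
119 [0.5221 0.0062 0.065 ]
140 [ 0.6146 -0.0337  0.1925]
160 [0.5436 0.0148 0.0711]
180 [0.5566 0.0112 0.0758]
200 [ 0.6146 -0.0337  0.1925]
220 [0.5656 0.0009 0.0646]
239 [ 0.6146 -0.0337  0.1925]
260 [ 0.6146 -0.0337  0.1925]
280 [ 0.5652 -0.0245  0.0646]
300 [ 0.562  -0.0326  0.0653]
320 [ 0.5546 -0.0378  0.0654]
340 [ 0.5459 -0.0441  0.0652]
```

View pics/w3c.png

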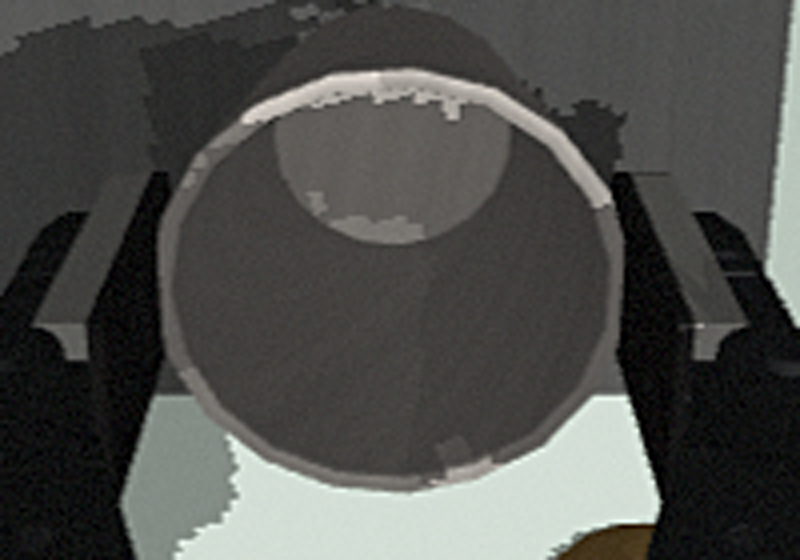

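```bash
python3 -m jog '-5 0 0 0 0 0 40;-10 0 0 0 0 0 40;-20 0 0 0 0 0 40;-25 0 0 0 0 0 40;0 0 0 0 0 0 40' 30
python3 - <<'E'
from h import *
print(tool()[0],bot.get_obs()["gripper_width"],bot.get_obs()["contact_force"])
c=bot.calibration("wrist");p,d=bot.read_camera("wrist")
cv2.imwrite("pics/w4.png",p[:,:,::-1])
for v,u in((208,258),(315,258)):
  print(max((pix(c,d,u+i,v+j) for i in range(-6,7) for j in range(-8,8)),key=lambda P:P[2] if P[2]<.16 else 0))
p,d=bot.read_camera("side");p=cv2.resize(p[140:260,200:340],None,fx=5,fy=5,interpolation=cv2.INTER_CUBIC)
cv2.imwrite("pics/s4.png",p[:,:,::-1])
E
```

```text
t: 4.05
eef_pos: [0.5443, -0.0139, 0.1108]
tool_rot: [0.429, 0.565, 0.426, -0.561]
contact_force: [0.4, 0.1, -0.3]
gripper_width: 0.651
[ 0.54428524 -0.01385136  0.1107956 ] 0.65139946979492 [ 0.3905695   0.14227404 -0.25477328]
[ 0.5690278  -0.02090775  0.12719975]
[ 0.51744478 -0.003974    0.12683281]
```

View pics/w4.png

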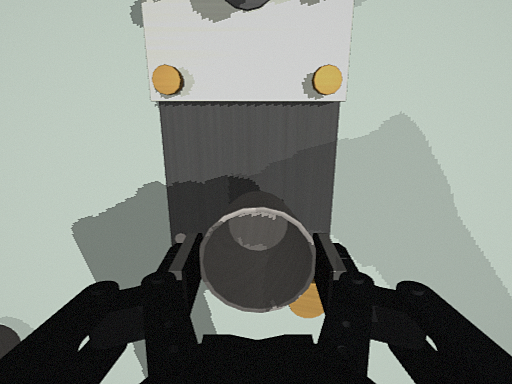

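View pics/s4.png

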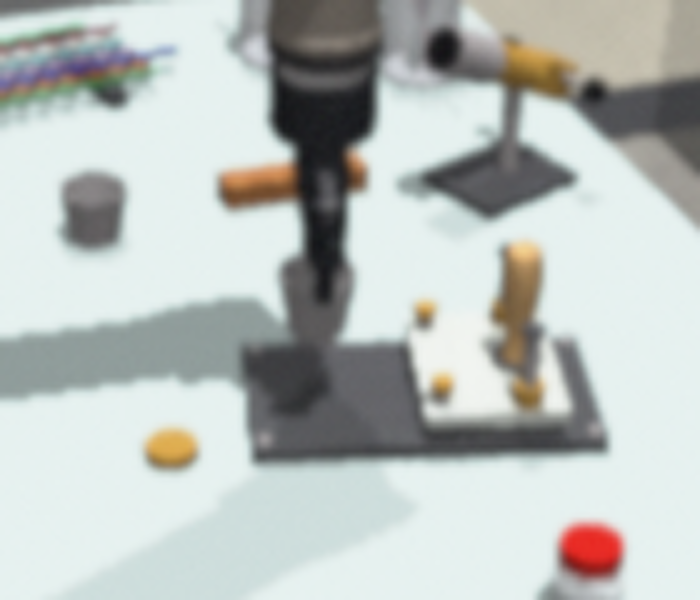

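```bash
python3 -m jog '-10 -10 -11 0 0 0 40;-6 -30 -33 0 0 0 40;-6 -30 -33 0 0 0 40;-6 -30 -33 0 0 0 40;-6 -30 -33 0 0 0 40' 30
python3 -m jog '-6 -30 -33 0 0 0 40;0 -30 -33 0 0 0 40;0 -30 -33 0 0 0 40;0 -21 -22 0 0 0 40;0 0 0 0 0 0 40' 30
python3 - <<'E'
from h import *
print(tool()[0],bot.get_obs()["gripper_width"],bot.get_obs()["contact_force"])
print(tool()[1].as_matrix().round(3))
c=bot.calibration("wrist");p,d=bot.read_camera("wrist")
cv2.imwrite("pics/w5.png",p[:,:,::-1]);w=cloud(c,d);z=w[...,2]
r=np.hypot(w[...,0]-.4564,w[...,1]-.287);m=(z>.044)&(z<.056)&(r<.045);q=w[m];print(len(q),cv2.minEnclosingCircle(q[:,:2].astype(np.float32)),np.percentile(q[:,2],[5,50,95]))
E
```

```text
t: 4.65
eef_pos: [0.4527, 0.1607, 0.1409]
tool_rot: [-0.428, -0.563, -0.428, 0.564]
contact_force: [1.5, 0.1, -1.0]
gripper_width: 0.648
t: 5.15
eef_pos: [0.3764, 0.3101, 0.147]
tool_rot: [-0.429, -0.561, -0.431, 0.561]
contact_force: [-0.3, -0.3, -1.5]
gripper_width: 0.647
[0.37644626 0.31010449 0.14696267] 0.6467006899452719 [-0.33810169 -0.32351652 -1.53191079]
[[-0.002  0.965 -0.26 ]
 [ 0.002 -0.26  -0.965]
 [-1.    -0.002 -0.002]]
1264 ((0.4552735686302185, 0.28769969940185547), 0.02896549366414547) [0.04492139 0.04984153 0.05124478]
```

View pics/w5.png

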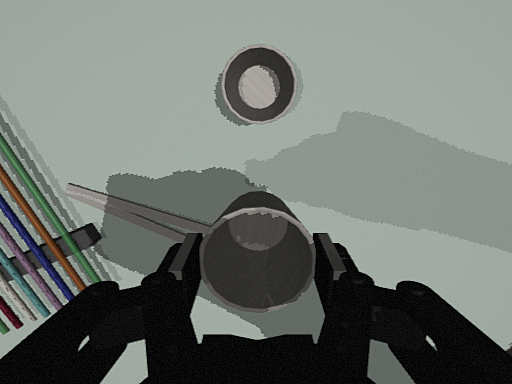

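```bash
python3 - <<'E'
from h import *
p,r=tool();c=bot.calibration("wrist");print(p,bot.get_obs()["joint_vel"].round(3))
q=onz(c,258.5,260,p[2]+.016)
t=(onz(c,259,46,.05)+onz(c,259,123,.05))/2;t2=(onz(c,223,84,.05)+onz(c,296,84,.05))/2
print(q,t,t2)
print("cup rel tool",r.inv().apply(q-p)*1000, "go",r.inv().apply(np.array([.4553,.2875,.0])-[q[0],q[1],0])*1000)
E
```

```text
[0.37796422 0.30744222 0.14667226] [ 0.045 -0.002  0.051  0.013  0.01   0.006  0.021]
[0.37771723 0.30709541 0.16267226] [0.45626208 0.28484159 0.05      ] [0.45744974 0.28412878 0.05      ]
cup rel tool [-15.99970564  -0.16802707   0.40306917] go [-0.10589157 80.00444377 -1.53087148]
```

```bash
python3 - <<'E'
from h import *
p,r=tool();c=bot.calibration("wrist");im,d=bot.read_camera("wrist");print(p,tool()[0])
cv2.imwrite("pics/w6.png",im[:,:,::-1]);w=cloud(c,d);z=w[...,2]
rr=np.hypot(w[...,0]-.4564,w[...,1]-.287);m=(z>.046)&(z<.054)&(rr<.04);q=w[m];print(len(q),cv2.minEnclosingCircle(q[:,:2].astype(np.float32)))
cv2.imwrite("pics/w6c.png",cv2.resize(im[30:320,190:330,::-1],None,fx=2,fy=2))
E
```

```text
[0.37796422 0.30744222 0.14667226] [0.37910986 0.30559209 0.14649429]
1123 ((0.45508134365081787, 0.28781837224960327), 0.02880517765879631)
```

View pics/w6c.png

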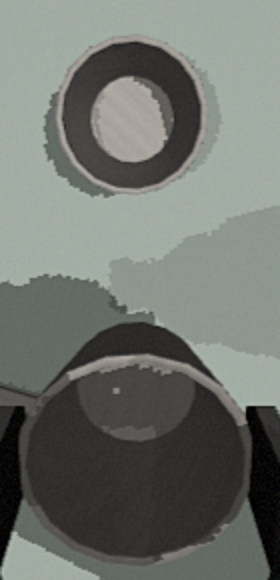

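```bash
python3 -m jog '10 26 -1 0 0 0 40;10 26 -1 0 0 0 40;10 26 0 0 0 0 40;5 0 0 0 0 0 40;0 0 0 0 0 0 40' 30
python3 -m jog '0 0 0 0 0 0 40;0 0 0 0 0 0 40;0 0 0 0 0 0 40' 
python3 - <<'E'
from h import *
print(tool()[0],bot.get_obs()["gripper_width"],bot.get_obs()["contact_force"])
print(tool()[1].as_matrix().round(3))
c=bot.calibration("top");p,d=bot.read_camera("top")
cv2.imwrite("pics/t7.png",p[:,:,::-1]);
c=bot.calibration("wrist");p,d=bot.read_camera("wrist")
cv2.imwrite("pics/w7.png",p[:,:,::-1])
print(tool()[0])
E
```

```text
t: 5.75
eef_pos: [0.456, 0.284, 0.1107]
tool_rot: [-0.427, -0.563, -0.427, 0.565]
contact_force: [-0.3, 0.2, -0.2]
gripper_width: 0.643
t: 6.05
eef_pos: [0.4558, 0.2864, 0.1123]
tool_rot: [0.428, 0.563, 0.428, -0.563]
contact_force: [0.3, -0.5, -0.3]
gripper_width: 0.648
[0.45583623 0.28643541 0.11229455] 0.6484468092740305 [ 0.33059809 -0.52046758 -0.34075507]
[[ 0.     0.963 -0.268]
 [ 0.    -0.268 -0.963]
 [-1.     0.    -0.   ]]
[0.45603242 0.28635384 0.11217124]
```

View pics/w7.png

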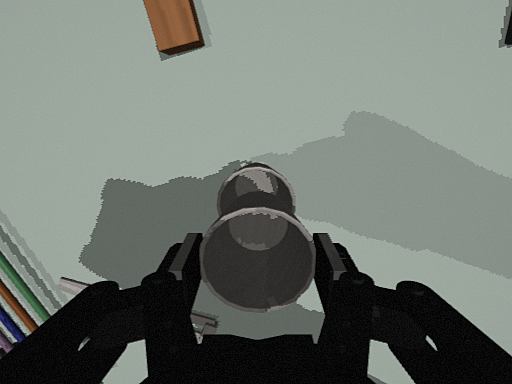

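```bash
python3 -m jog '20 0 -1 0 0 0 40;20 0 0 0 0 0 40;8 0 0 0 0 0 40;0 0 0 0 0 0 40;0 0 0 0 0 0 40' 30
python3 -m jog '2 0 0 0 0 0 40;2 0 0 0 0 0 40;0 0 0 0 0 0 40;0 0 0 0 0 0 40'
python3 - <<'E'
from h import *
print(tool()[0],bot.get_obs()["contact_force"])
p,d=bot.read_camera("side");p=cv2.resize(p[150:250,180:320],None,fx=5,fy=5,interpolation=cv2.INTER_CUBIC)
cv2.imwrite("pics/s8.png",p[:,:,::-1])
E
```

```text
t: 6.65
eef_pos: [0.4568, 0.2873, 0.0643]
tool_rot: [0.427, 0.563, 0.428, -0.563]
contact_force: [0.0, 0.5, 0.0]
gripper_width: 0.645
t: 7.05
eef_pos: [0.4566, 0.287, 0.06]
tool_rot: [0.427, 0.563, 0.427, -0.563]
contact_force: [0.6, 0.1, -0.2]
gripper_width: 0.644
[0.45664984 0.28700688 0.05998282] [ 0.57267448  0.09737193 -0.23715895]
```

View pics/s8.png

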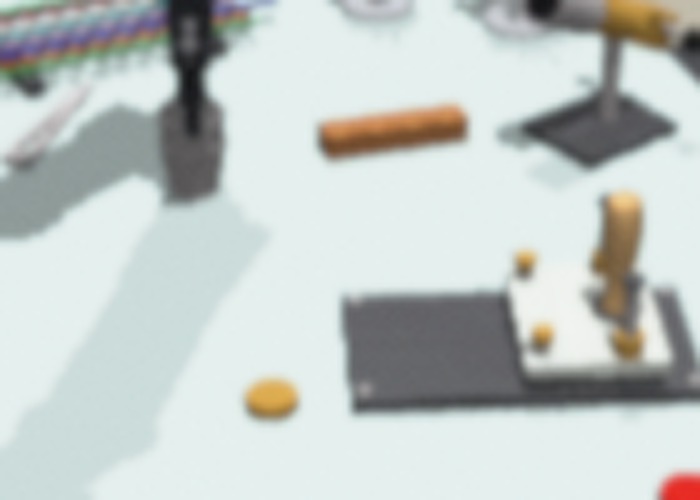

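Inside, no contact force yet. Lower gently until contact.

```bash
python3 -m jog '3 0 0 0 0 0 40;2 0 0 0 0 0 40;0 0 0 0 0 0 40;0 0 0 0 0 0 40' 30
python3 -m jog '2 0 0 0 0 0 40;1 0 0 0 0 0 40;0 0 0 0 0 0 40;0 0 0 0 0 0 40'
```

```text
t: 7.5
eef_pos: [0.4565, 0.2869, 0.0547]
tool_rot: [-0.427, -0.563, -0.427, 0.563]
contact_force: [-0.3, 0.3, -1.0]
gripper_width: 0.65
t: 7.9
eef_pos: [0.457, 0.2871, 0.0531]
tool_rot: [0.428, 0.564, 0.427, -0.563]
contact_force: [-2.6, -3.3, 11.9]
gripper_width: 0.648
```

```bash
python3 -m jog '0 0 0 0 0 0 60;0 0 0 0 0 0 70;0 0 0 0 0 0 85;0 0 0 0 0 0 85;0 0 0 0 0 0 85' 
python3 -m jog '-20 0 0 0 0 0 85;-30 0 0 0 0 0 85;-30 0 0 0 0 0 85;-20 -40 0 0 0 0 85;0 -40 0 0 0 0 85'
python3 -m jog '0 0 0 0 0 0 85;0 0 0 0 0 0 85;0 0 0 0 0 0 85'
python3 - <<'E'
from h import *
print(tool()[0])
c=bot.calibration("wrist");p,d=bot.read_camera("wrist");cv2.imwrite("pics/w9.png",p[:,:,::-1]);w=cloud(c,d);z=w[...,2]
r=np.hypot(w[...,0]-.4564,w[...,1]-.287)
for a,b in((.062,.075),(.044,.054)):
    m=(z>a)&(z<b)&(r<.045);q=w[m];print(len(q),cv2.minEnclosingCircle(q[:,:2].astype(np.float32)),np.percentile(q[:,2],[5,50,95]))
p,d=bot.read_camera("side");p=cv2.resize(p[150:250,180:320],None,fx=5,fy=5,interpolation=cv2.INTER_CUBIC)
cv2.imwrite("pics/s9.png",p[:,:,::-1])
E
```

```text
t: 8.4
eef_pos: [0.4565, 0.287, 0.0516]
tool_rot: [-0.427, -0.563, -0.427, 0.563]
contact_force: [-0.3, 0.3, -0.4]
gripper_width: 0.999
t: 8.9
eef_pos: [0.3807, 0.3099, 0.1545]
tool_rot: [0.427, 0.566, 0.427, -0.562]
contact_force: [-0.6, 1.2, -0.9]
gripper_width: 0.991
t: 9.2
eef_pos: [0.3804, 0.3081, 0.1517]
tool_rot: [0.427, 0.564, 0.427, -0.563]
contact_force: [-0.8, -0.1, -0.1]
gripper_width: 0.996
[0.38036612 0.30811302 0.15165801]
1390 ((0.45465904474258423, 0.2873946726322174), 0.028830867260694504) [0.06280827 0.06764353 0.06922072]
632 ((0.45453470945358276, 0.2873956859111786), 0.02420964650809765) [0.0445631  0.04936792 0.05349678]
```

View pics/w9.png

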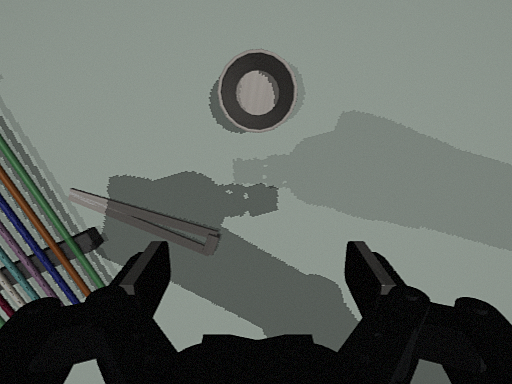

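View pics/s9.png

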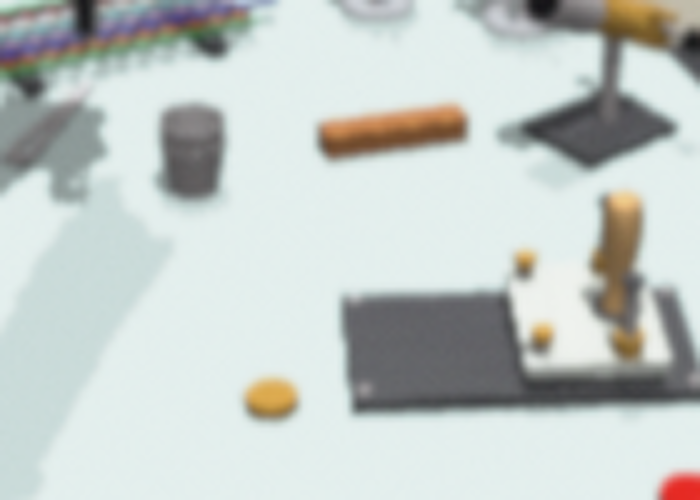

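```bash
python3 -m jog '0 30 35 0 0 0 85;0 30 35 0 0 0 85;0 30 35 0 0 0 85;0 30 35 0 0 0 85;0 30 35 0 0 0 85' 
python3 -m jog '0 8 43 0 0 0 85;0 8 43 0 0 0 85;0 8 43 0 0 0 85;0 8 43 0 0 0 85;0 8 43 0 0 0 85'
python3 -m jog '0 8 43 0 0 0 85;0 8 43 0 0 0 85;0 8 43 0 0 0 85;0 8 43 0 0 0 85'
python3 -m jog '0 0 0 -1 0 0 85;0 0 0 -1 0 0 85;0 0 0 -1 0 0 85;0 0 0 0 0 0 85;0 0 0 0 0 0 85'
python3 - <<'E'
from h import *
print(tool()[0],tool()[1].as_matrix().round(3))
c=bot.calibration("wrist");p,d=bot.read_camera("wrist");cv2.imwrite("pics/w10.png",p[:,:,::-1]);np.save("pics/w10.npy",d);w=cloud(c,d);z=w[...,2];print(tool()[0])
pp=p.astype(int);m=(z>.003)&(z<.045)&(pp[...,0]-pp[...,2]>40)&(np.hypot(w[...,0]-.489,w[...,1]+.293)<.085)
print(m.sum());q=w[m];print(cv2.minAreaRect(q[:,:2].astype(np.float32)*1000))
mm=q[:,:2].mean(0);e=np.linalg.svd(q[:,:2]-mm,full_matrices=False)[2][0];e*=np.sign(e[0]);t=(q[:,:2]-mm)@e
print(mm,e,np.degrees(np.arctan2(e[1],e[0])),[(round(k,2),round(float(np.median(q[abs(t-k)<.004,2])),4)) for k in np.arange(-.06,.07,.02)])
E
```

```text
t: 9.8
eef_pos: [0.478, 0.0971, 0.1516]
tool_rot: [-0.427, -0.564, -0.427, 0.564]
contact_force: [0.7, 0.4, -0.4]
gripper_width: 0.994
t: 10.3
eef_pos: [0.4574, -0.1209, 0.1517]
tool_rot: [-0.427, -0.564, -0.427, 0.564]
contact_force: [1.6, -0.3, 0.6]
gripper_width: 0.992
t: 10.7
eef_pos: [0.4415, -0.2952, 0.1516]
tool_rot: [-0.427, -0.563, -0.427, 0.564]
contact_force: [0.3, 0.5, 0.2]
gripper_width: 0.999
t: 11.2
eef_pos: [0.4419, -0.2931, 0.1515]
tool_rot: [0.509, 0.49, 0.51, -0.49]
contact_force: [0.4, -0.5, 0.1]
gripper_width: 0.997
[ 0.44187224 -0.29309504  0.15151153] [[-0.     0.999  0.038]
 [ 0.     0.038 -0.999]
 [-1.    -0.    -0.   ]]
[ 0.44192804 -0.29287453  0.15157518]
4527
((488.6327209472656, -293.0220947265625), (139.91604614257812, 29.518707275390625), 3.2524349689483643)
[ 0.50041431 -0.29230669] [0.99854657 0.05389576] 3.0894967596091614 [(np.float64(-0.06), 0.0316), (np.float64(-0.04), 0.0275), (np.float64(-0.02), 0.0232), (np.float64(0.0), 0.0189), (np.float64(0.02), 0.0147), (np.float64(0.04), 0.0103), (np.float64(0.06), 0.0066)]
```

View pics/w10.png

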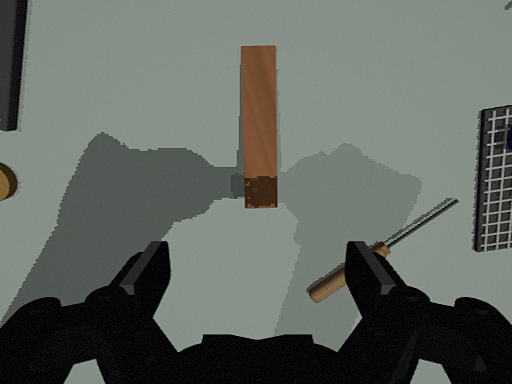

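```bash
python3 - <<'E'
from h import *
c=bot.calibration("wrist")
for u,v in((310,292),(322,300),(385,250)): print(onz(c,u,v,.01))
E
python3 -m jog '35 6.7 2.5 -0.17 0 0 60;35 0 0 0 0 0 60;30 0 0 0 0 0 60;0 0 0 0 0 0 60;0 0 0 0 0 0 60' 
python3 - <<'E'
from h import *
c=bot.calibration("wrist");print(tool()[0]);p,d=bot.read_camera("wrist");cv2.imwrite("pics/w11.png",p[:,:,::-1])
E
```

```text
[ 0.31156575 -0.35614767  0.01      ]
[ 0.30167694 -0.37047028  0.01      ]
[ 0.36633844 -0.43047274  0.01      ]
t: 11.75
eef_pos: [0.4489, -0.2947, 0.052]
tool_rot: [0.514, 0.485, 0.515, -0.485]
contact_force: [-0.7, 0.5, -0.2]
gripper_width: 0.7
[ 0.44892218 -0.29470285  0.0520297 ]
```

View pics/w11.png

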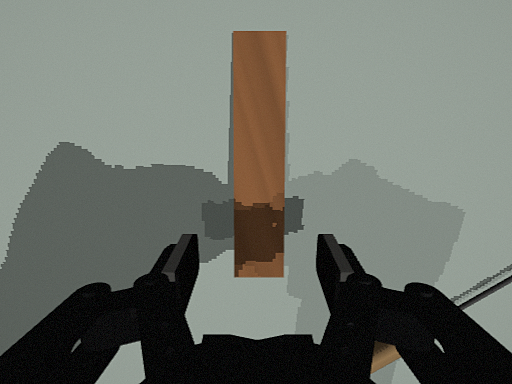

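```bash
python3 -m jog '20 0 0 0 0 0 60;15 0 0 0 0 0 60;8 0 0 0 0 0 60;2 0 0 0 0 0 60;0 0 0 0 0 0 60' 
python3 -m jog '0 0 0 0 0 0 15;0 0 0 0 0 0 15;0 0 0 0 0 0 15;0 0 0 0 0 0 15;0 0 0 0 0 0 15' 80
```

```text
t: 12.3
eef_pos: [0.4495, -0.295, 0.0077]
tool_rot: [0.515, 0.485, 0.514, -0.485]
contact_force: [0.3, -0.7, -0.4]
gripper_width: 0.705
t: 12.8
eef_pos: [0.4494, -0.2951, 0.0079]
tool_rot: [0.515, 0.485, 0.514, -0.485]
contact_force: [-0.5, 0.5, 6.8]
gripper_width: 0.331
```

```bash
python3 -m jog '-5 0 0 0 0 0 15;-20 0 0 0 0 0 15;-37 0 0 0 0 0 15;-10 0 0 0 0 0 15;0 0 0 0 0 0 15' 80
python3 -m jog '0 5 -25 0.5 0 0 15;0 9 -37 0.5 0 0 15;0 11 -37 0.5 0 0 15;0 13 -37 0.5 0 0 15;0 15 -37 0.5 0 0 15' 80
python3 -m jog '0 18 -37 0.5 0 0 15;0 18 -37 0 0 0 15;0 18 -30 0.17 0 0 15;0 0 0 0 0 0 15;0 0 0 0 0 0 15' 80
python3 - <<'E'
from h import *
print(tool()[0],tool()[1].as_matrix().round(3))
p,d=bot.read_camera("wrist");cv2.imwrite("pics/w12.png",p[:,:,::-1])
E
```

```text
t: 13.3
eef_pos: [0.4501, -0.2954, 0.0807]
tool_rot: [0.516, 0.485, 0.513, -0.485]
contact_force: [0.5, -0.0, -0.3]
gripper_width: 0.331
t: 13.8
eef_pos: [0.5095, -0.1245, 0.0774]
tool_rot: [-0.446, -0.548, -0.447, 0.549]
contact_force: [0.4, -0.4, -0.6]
gripper_width: 0.334
t: 14.3
eef_pos: [0.5849, -0.0396, 0.0758]
tool_rot: [-0.426, -0.561, -0.428, 0.566]
contact_force: [-1.3, -4.5, -3.5]
gripper_width: 0.331
[ 0.58491789 -0.03964461  0.07581114] [[-0.007  0.962 -0.271]
 [-0.003 -0.271 -0.962]
 [-1.    -0.006  0.004]]
```

View pics/w12.png

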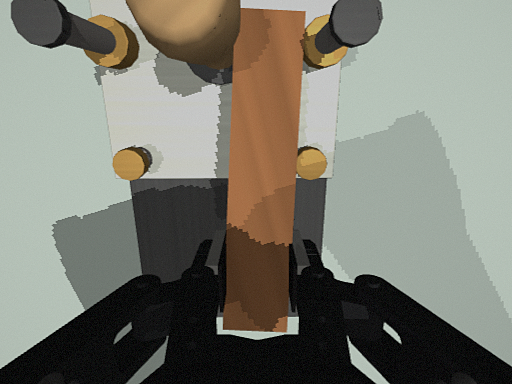

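```bash
python3 -m jog '0 -20 1 0 0 0 15;0 -30 1 0 0 0 15;0 -30 0 0 0 0 15;0 0 0 0 0 0 15;0 0 0 0 0 0 15' 80
python3 - <<'E'
from h import *
p,r=tool();print(p,r.as_matrix().round(3),bot.get_obs()["contact_force"])
c=bot.calibration("wrist")
im,d=bot.read_camera("wrist");cv2.imwrite("pics/w13.png",im[:,:,::-1])
w=cloud(c,d);z=w[...,2];pp=im.astype(int);m=(z>.06)&(z<.12)&(pp[...,0]-pp[...,2]>25)&(np.hypot(w[...,0]-p[0],w[...,1]-p[1])<.14)
q=w[m];L=r.inv().apply(q-p)*1000;print(len(q));
for a in range(-20,111,10):
    s=L[abs(L[:,1]-a)<3]
    if len(s)>5:print(a,s[:,2].min().round(1),s[:,2].max().round(1),np.median(s[:,0]).round(1))
print(L[:,1].max(),L[:,1].min())
E
```

```text
t: 14.85
eef_pos: [0.5095, -0.0176, 0.0785]
tool_rot: [-0.428, -0.563, -0.428, 0.563]
contact_force: [0.9, 0.2, -0.2]
gripper_width: 0.334
[ 0.50948259 -0.0175654   0.07846548] [[-0.     0.963 -0.268]
 [ 0.    -0.268 -0.963]
 [-1.    -0.    -0.   ]] [ 0.88429825  0.15956312 -0.21817727]
21703
-20 -15.7 14.1 -26.0
-10 -14.5 14.1 -24.0
0 -14.4 13.9 -21.9
10 -15.8 15.9 -19.9
20 -14.0 16.0 -17.9
30 -13.8 16.3 -15.9
40 -13.3 16.6 -13.9
50 -12.8 17.3 -11.8
60 -12.2 17.6 -9.8
70 -12.1 18.1 -7.8
80 -11.7 18.5 -5.7
90 -11.2 18.9 -3.7
100 -10.6 19.2 -1.7
110 -10.2 19.4 0.1
110.83528476027126 -31.471149368645126
```

View pics/w13.png

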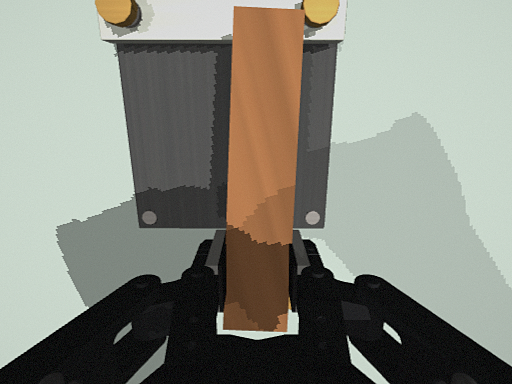

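```bash
python3 -m jog '0 -16 -10 0 0 0 15;10 0 -9 0 0 0 15;10 0 0 -0.35 0 0 15;10 0 0 0 0 0 15;10 0 0 0 0 0 15' 80
python3 -m jog '8 0 0 0 0 0 15;0 0 0 0 0 0 15;0 0 0 0 0 0 15' 80
python3 - <<'E'
from h import *
p,r=tool();print(p,np.degrees(np.arctan2(*r.as_matrix()[[1,0],1])),bot.get_obs()["contact_force"])
lip=np.array([.615,-.0277]);a=np.radians(-15.8);X=np.array([np.cos(a),np.sin(a)]);Y=np.array([-X[1],X[0]]);print((p[:2]-lip)@X,(p[:2]-lip)@Y)
c=bot.calibration("wrist")
im,d=bot.read_camera("wrist");cv2.imwrite("pics/w14.png",im[:,:,::-1]);np.save("pics/w14.npy",d)
im,d=bot.read_camera("side");cv2.imwrite("pics/s14.png",cv2.resize(im[160:260,200:340,::-1],None,fx=5,fy=5,interpolation=cv2.INTER_CUBIC))
E
```

```text
t: 15.4
eef_pos: [0.4998, 0.004, 0.0375]
tool_rot: [-0.437, -0.555, -0.438, 0.556]
contact_force: [-0.4, 0.5, -0.1]
gripper_width: 0.333
t: 15.7
eef_pos: [0.4996, 0.0044, 0.0305]
tool_rot: [-0.438, -0.555, -0.438, 0.556]
contact_force: [0.3, -0.3, -0.4]
gripper_width: 0.333
[0.49956879 0.00435702 0.03054688] -13.531231802221933 [ 0.32094069 -0.29783116 -0.4384149 ]
-0.11979848629445675 -0.0005837936024161785
```

View pics/w14.png

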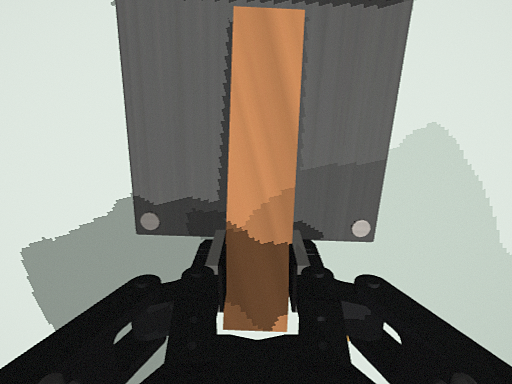

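View pics/s14.png

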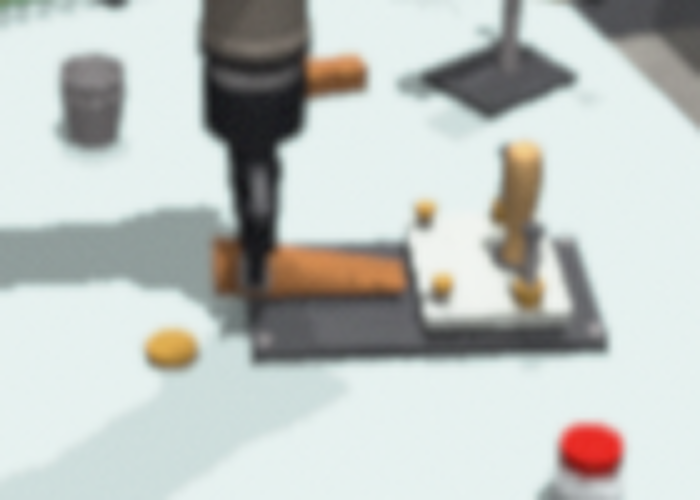

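```bash
python3 -m jog '4 0 0 0 0 0 15;3 0 0 0 0 0 15;0 0 0 0 0 0 15;0 0 0 0 0 0 15' 80
python3 -m jog '1.5 0 0 0 0 0 15;0 0 0 0 0 0 15;0 0 0 0 0 0 15' 80
python3 -m jog '1.5 0 0 0 0 0 15;0 0 0 0 0 0 15;0 0 0 0 0 0 15' 80
```

```text
t: 16.2
eef_pos: [0.4995, 0.0046, 0.0237]
tool_rot: [-0.438, -0.555, -0.438, 0.555]
contact_force: [-0.3, 0.1, -0.4]
gripper_width: 0.333
t: 16.5
eef_pos: [0.4996, 0.0046, 0.0223]
tool_rot: [0.438, 0.555, 0.438, -0.555]
contact_force: [1.0, -0.1, -0.6]
gripper_width: 0.334
t: 16.8
eef_pos: [0.4998, 0.0046, 0.0219]
tool_rot: [0.438, 0.555, 0.438, -0.555]
contact_force: [-4.1, -0.9, 13.3]
gripper_width: 0.336
```

```bash
python3 -m jog '-0.6 5 0.2 0 0 0 15;0 9 0.4 0 0 0 15;0 9 0.4 0 0 0 15;0 9 0.4 0 0 0 15;0 0 0 0 0 0 15' 80
python3 -m jog '0 0 0 0 0 0 15;0 0 0 0 0 0 15' 80
cat > st.py <<'E'
from h import *
import sys
n=sys.argv[1]
p,r=tool();print(p,bot.get_obs()["contact_force"])
lip=np.array([.615,-.0277]);a=np.radians(-15.8);X=np.array([np.cos(a),np.sin(a)]);Y=np.array([-X[1],X[0]]);print((p[:2]-lip)@X,(p[:2]-lip)@Y)
c=bot.calibration("wrist")
im,d=bot.read_camera("wrist");cv2.imwrite(f"pics/w{n}.png",im[:,:,::-1])
w=cloud(c,d);z=w[...,2];pp=im.astype(int)
pl=(w[...,:2]-lip)
xx=pl@X;yy=pl@Y
m=(xx>.004)&(xx<.03)&(abs(yy)<.035)&(pp[...,0]-pp[...,2]<25)&(z>.02)&(z<.06);print("plate top z",m.sum(),np.median(z[m]) if m.any() else None)
o=(pp[...,0]-pp[...,2]>25)&(abs(yy)<.03)&(z>.01)&(z<.06)
for s in(-.02,-.03,-.04,-.05,-.06):
    k=o&(abs(xx-s)<.003)
    if k.sum()>5:print(s,"wedge top z",np.median(z[k]).round(4),"y",yy[k].min().round(4),yy[k].max().round(4))
E
python3 st.py 15
```

```text
t: 17.3
eef_pos: [0.5297, -0.0036, 0.022]
tool_rot: [-0.437, -0.555, -0.438, 0.556]
contact_force: [-5.5, 1.9, 12.2]
gripper_width: 0.33
t: 17.5
eef_pos: [0.5297, -0.0036, 0.022]
tool_rot: [-0.437, -0.555, -0.438, 0.555]
contact_force: [-4.1, 1.2, 9.5]
gripper_width: 0.329
[ 0.52971808 -0.00356836  0.02202907] [-4.0515955   1.19960459  9.48357468]
-0.088630365108188 -6.867971288282905e-07
plate top z 8737 0.03838244415151859
-0.02 wedge top z 0.0293 y -0.0172 0.0167
-0.03 wedge top z 0.0314 y -0.0176 0.0166
-0.04 wedge top z 0.0336 y -0.0179 0.017
-0.05 wedge top z 0.0357 y -0.018 0.0173
-0.06 wedge top z 0.0378 y -0.0183 0.0173
```

View pics/w15.png

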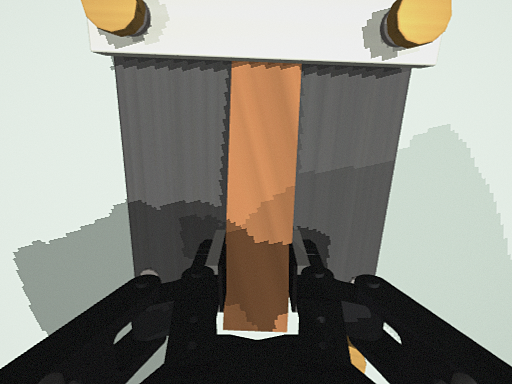

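```bash
python3 -m jog '0 4 0.16 0 0 0 15;0 4 0.16 0 0 0 15;0 4 0.16 0 0 0 15;0 3 0.12 0 0 0 15;0 0 0 0 0 0 15' 100
python3 -m jog '0 0 0 0 0 0 15;0 0 0 0 0 0 15' 100
python3 st.py 16
```

```text
t: 18.05
eef_pos: [0.5366, -0.0057, 0.0219]
tool_rot: [-0.434, -0.551, -0.442, 0.559]
contact_force: [-26.2, 6.7, 36.5]
gripper_width: 0.331
t: 18.25
eef_pos: [0.5366, -0.0056, 0.0219]
tool_rot: [-0.435, -0.551, -0.442, 0.559]
contact_force: [-25.4, 7.0, 36.4]
gripper_width: 0.33
[ 0.53664665 -0.0056463   0.02193477] [-25.3903308    7.02039056  36.3649645 ]
-0.08139779472081131 -0.00011360113771120981
plate top z 12601 0.03841410020491792
-0.02 wedge top z 0.0308 y -0.0151 0.0165
-0.03 wedge top z 0.033 y -0.0179 0.0169
-0.04 wedge top z 0.0351 y -0.0181 0.0173
-0.05 wedge top z 0.0372 y -0.0183 0.0172
-0.06 wedge top z 0.0394 y -0.0186 0.0176
```

View pics/w16.png

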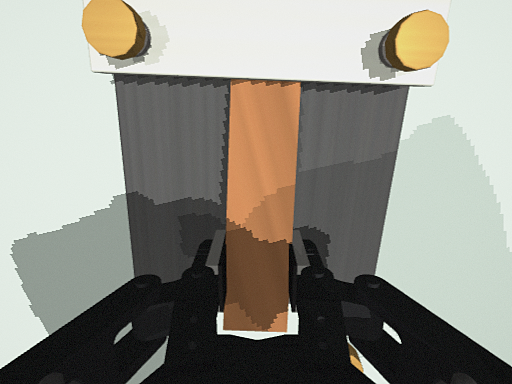

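```bash
python3 -m jog '-1 0 0 0 0 0 15;-1 0 0 0 0 0 15;0 0 0 0 0 0 15;0 0 0 0 0 0 15' 120
python3 - <<'E'
from h import *
print(tool()[1].as_matrix().round(3))
E
python3 st.py 17
```

```text
t: 18.7
eef_pos: [0.5374, -0.0061, 0.0221]
tool_rot: [-0.435, -0.551, -0.442, 0.558]
contact_force: [-18.1, 6.2, 12.5]
gripper_width: 0.325
[[-0.014  0.973 -0.231]
 [ 0.001 -0.231 -0.973]
 [-1.    -0.014  0.002]]
[ 0.53735327 -0.00607652  0.02211675] [-18.05406634   6.2436784   12.4975492 ]
-0.08060073187058568 -0.00033517113303947326
plate top z 12953 0.038449021438052094
-0.02 wedge top z 0.031 y -0.0174 0.0168
-0.03 wedge top z 0.0331 y -0.0177 0.0167
-0.04 wedge top z 0.0352 y -0.018 0.0171
-0.05 wedge top z 0.0374 y -0.0184 0.017
-0.06 wedge top z 0.0396 y -0.0187 0.0174
```

```bash
python3 -m jog '-0.7 2 0.08 0 0 0 15;0 2 0.08 0 0 0 15;0 2 0.08 0 0 0 15;0 0 0 0 0 0 15;0 0 0 0 0 0 15' 120
python3 st.py 18
```

```text
t: 19.25
eef_pos: [0.5402, -0.0074, 0.0221]
tool_rot: [-0.434, -0.55, -0.443, 0.56]
contact_force: [-23.3, 7.2, 13.2]
gripper_width: 0.326
[ 0.54020991 -0.00742622  0.02209023] [-23.33260755   7.24476404  13.19814492]
-0.07748451702362018 -0.0008560652097744649
plate top z 14178 0.03913217404238543
-0.02 wedge top z 0.0317 y -0.018 0.0163
-0.03 wedge top z 0.0338 y -0.0184 0.0161
-0.04 wedge top z 0.036 y -0.0157 0.0165
-0.05 wedge top z 0.0381 y -0.0156 0.0168
-0.06 wedge top z 0.0402 y -0.0157 0.0169
```

```bash
python3 -m jog '-0.5 2 0.08 0 0 0 15;0 2 0.08 0 0 0 15;0 2 0.08 0 0 0 15;0 2 0.08 0 0 0 15;0 0 0 0 0 0 15' 120
python3 -m jog '0 0 0 0 0 0 15;0 0 0 0 0 0 15'
python3 st.py 19
```

```text
t: 19.8
eef_pos: [0.5503, -0.0108, 0.0222]
tool_rot: [-0.435, -0.551, -0.442, 0.559]
contact_force: [-14.7, 3.7, 3.0]
gripper_width: 0.327
t: 20.0
eef_pos: [0.5503, -0.0108, 0.0222]
tool_rot: [-0.435, -0.551, -0.442, 0.559]
contact_force: [-14.7, 3.9, 2.3]
gripper_width: 0.331
[ 0.55029736 -0.01078194  0.02219661] [-14.73312442   3.92171206   2.33340178]
-0.06686449885190078 -0.0013383927565864978
plate top z 13467 0.04141813005146705
-0.02 wedge top z 0.0339 y -0.0163 0.0156
-0.03 wedge top z 0.0361 y -0.0165 0.0159
-0.04 wedge top z 0.0383 y -0.0161 0.0158
-0.05 wedge top z 0.0404 y -0.0163 0.0163
-0.06 wedge top z 0.0425 y -0.0148 0.0162
```

View pics/w19.png

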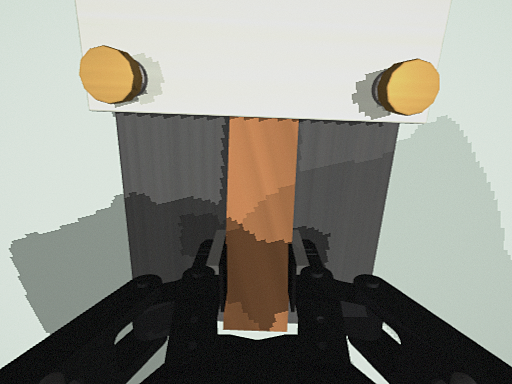

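```bash
python3 -m jog '0 0 0 0 0 0 15;0 0 0 0 0 0 15;0 0 0 0 0 0 15;0 0 0 0 0 0 15;0 0 0 0 0 0 15'
python3 st.py 20
python3 - <<'E'
from h import *
im,d=bot.read_camera("side");cv2.imwrite("pics/s20.png",cv2.resize(im[150:270,190:350,::-1],None,fx=5,fy=5,interpolation=cv2.INTER_CUBIC))
im,d=bot.read_camera("top");cv2.imwrite("pics/t20.png",im[:,:,::-1])
w=cloud(bot.calibration("top"),d);z=w[...,2];r=np.hypot(w[...,0]-.4564,w[...,1]-.287);m=(z>.06)&(z<.08)&(r<.045);q=w[m];print(cv2.minEnclosingCircle(q[:,:2].astype(np.float32)),np.median(q[:,2]))
E
```

```text
t: 20.55
eef_pos: [0.5503, -0.0108, 0.0222]
tool_rot: [-0.435, -0.551, -0.442, 0.559]
contact_force: [-15.2, 4.1, 1.6]
gripper_width: 0.327
[ 0.55029606 -0.01081347  0.02219189] [-15.23815838   4.1255096    1.64621053]
-0.06685716498984193 -0.0013690812954321816
plate top z 13510 0.041407977133774476
-0.02 wedge top z 0.0339 y -0.0164 0.0156
-0.03 wedge top z 0.0361 y -0.0164 0.0159
-0.04 wedge top z 0.0383 y -0.0162 0.0159
-0.05 wedge top z 0.0404 y -0.0163 0.0163
-0.06 wedge top z 0.0425 y -0.015 0.0162
((0.45506078004837036, 0.2869187295436859), 0.02890622243285179) 0.06646110877212308
```

View pics/s20.png

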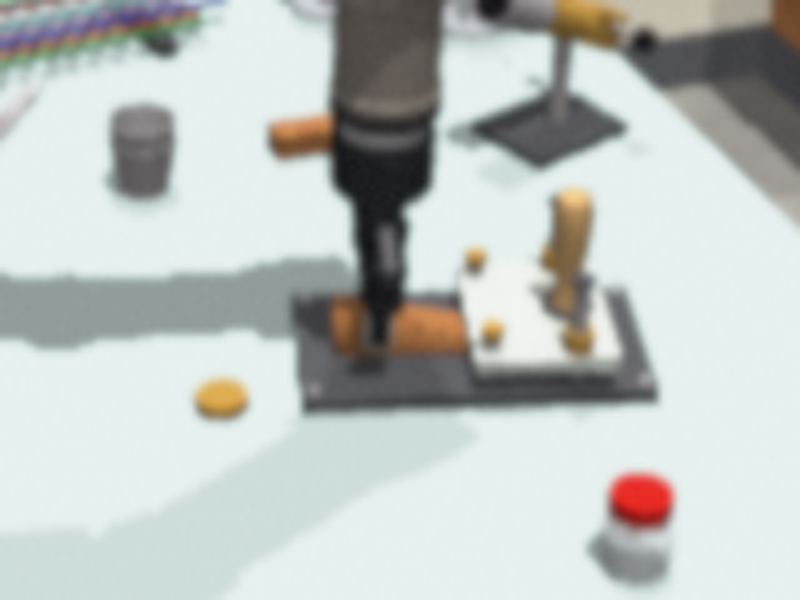

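View pics/t20.png

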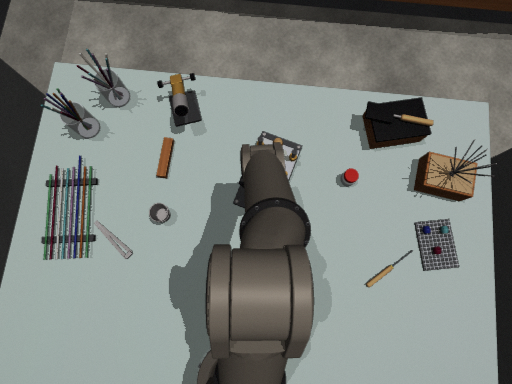

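The side view shows the wedge held at the front edge, around (400,330) in the enlarged crop, with the plate resting on it and the gripper clear of the plate. The cups are nested at (142,150). In the top view the block, jar, tweezers and pick are where they started. The die is hidden under the arm there, but the side view shows it in place at (220,398).

```bash
python3 -c "
from station import bot
print(bot.hand_in())"
```

```text
the job is handed in; nothing more can be done
None
```

I nested the frit cup in its twin, then drove the wedge under the plate's front edge until the plate lifted about 3 mm. I handed the job in at about t = 20.7 s with the wedge still gripped at a 120 N setting; the hand-in reports no verdict.

**Last checks**
- **Plate:** its top rose from 38.4 to 41.4 mm and did not change over the last 0.5 s.
- **Wedge:** it lies flat on the base and within about 1 mm of the middle of the edge. It pushes steadily at about 15 N, and the gripper is clear of the plate.
- **Cups:** the upper rim stands at about 67–68 mm, roughly 18 mm above the twin's. The rim centre is within about 1 mm of where the twin stood.
- **Other things on the bench:** the block, jar, tweezers and pick look unmoved in the top view, and so does the die in the side view.

**What went wrong on the way**
- **Overshoot:** a miscounted sideways move carried the wedge over the plate, where it pushed against the handle with about 5 N. I backed it out. It had turned about 2.4° in the grip, which I corrected by turning the tool.
- **Jam:** the first push under the lip stuck at about 26 N horizontally and 36 N upward. Easing off the downward force freed it.

**Readings that disagreed**
- **Rim height:** matching two camera views put the cup's rim at about 60.5 mm, against 64–65 mm from the depth image.
- **Gripper opening:** it read about 5% under the stated widths.

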